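# Hang the ring gauge on the free carousel hook

### The arm

A 6-joint arm with a two-finger parallel gripper is mounted at the origin on the work surface. World frame = base frame: x ahead of the robot, y to its left, z up, the work surface at z = 0. Lengths are in m, angles in rad, forces in N, time in s.
With the tool pointing down it reaches from about 0.4 to 0.825 m from the base axis. Payload 7 kg.
Tool frame: the origin (TCP) lies at the very end of the fingers, on their centre line; the grasp point (between the pads) lies 19 mm behind it; z points along the fingers, x is the direction in which the jaws open and shut, and the axes are right-handed (so a half turn about z gives the same grasp; the last joint's range is limited). The gripper opens to 88 mm and grips with 3 to 60 N. Pads are 19 mm wide; open, the fingers measure 130 mm over their backs; the gripper's body (78 mm by 193 mm) begins 47 mm behind the grasp point.
Start: joints at [-1.055, 0.359, 0.012, 0, -1.224, -0.288], TCP at [0.152, -0.658, 0.227] pointing down, gripper open.
Joint ranges: [-3.07, 3.07], [-1.43, 2.12], [-1.02, 1.25], [-3.03, 1.67], [-3.05, -0], [-3.03, 3.03]. Speed limits (rad/s): [2.39, 2.39, 3.01, 3.14, 3.14, 3.14].

### API

Orientations are given as [roll, pitch, yaw] about the fixed x, y, z axes, in that order (R = Rz(yaw) Ry(pitch) Rx(roll)).
In Python, from station import telemetry, grab_frame, arm, regions_of, pinpoint gives the robot as it stands. The module is installed in compiled form; this text tells all that it offers.
- The arm moves only by the shell command python3 -m inch 'ROWS' [FORCE]. ROWS is text: rows parted by semicolons, each of 7 numbers parted by spaces: the opening, from 0 (shut) to 1 (fully open), then the shift along the world's x, y, z in cm, then the turn, a rotation vector about the world's x, y, z in degrees. A call has 1 to 12 rows; each row is the pose to reach, as a shift and turn from the pose measured when the call began; what a row does not reach only later rows make up. A row lasts 1/8 s, in which the tool goes at most 62.5 mm and 10.7 degrees, less where a joint would pass 70% of its speed; a pose out of reach is approached as far as the arm can. A call with a gripper value outside its range is refused whole. The fingers move at their own pace and stop on an object; FORCE is the grip in N (left out, the last holds). Time passes only in rows, so rows that repeat a pose let the fingers close. It gives the time, the measured TCP pose, the force and the opening at its end, in the units of the state.
- telemetry.get_state(): the state, without advancing time (a new reading comes with each control period).
- grab_frame(name): name is "side" or "top" or "wrist"; returns a dict with "pixels" (400x640x3 uint8, red, green, blue), "fx", "fy", "cx", "cy" (pixels), "R" (3x3) and "t" (3): a world point X has camera coordinates R X + t. Camera axes: x right, y down, z forward; pixel columns grow to the right and rows downward; lengths in m; the calibration is good to about 2 mm. A picture is of the moment at which its call begins. There is no depth.
- arm.job_done(): hands the job in, once; it reports no verdict.
Trained networks look in the newest picture that a camera, given by its name, has taken for a name from the list of things; names that differ only in an ending like _2 or _b are one class to them, and where a whole thing is asked for, a point or a joint stands for the part that bears it (a point fixed in the world has none). Each returns a list of dicts, best first, with "p" (0 to 1); they miss things now and then, are a little off and sometimes report something else, mostly with a low value. They report only what shows in the picture. A call takes as long as a camera call. They do not tell look-alikes from the thing itself.
- regions_of(camera, name): "pixels" (400x640 bool, what is visible of it) and "bbox" ([left, top, right, bottom] in pixels, round what is visible of it).
- pinpoint(camera, name): "location" ([column, row] in pixels: a listed point, or the origin of a listed thing).
The state is a dict: "t": time; "q": joint angles; "qd": joint speeds; "joint_efforts": joint torques, N m; "eef_pos": TCP position; "ee_rot": TCP orientation; "force": force on the tool from outside, world axes, zero at the start; "moment": the same for the moment, N m; "width": finger opening in m.
Only numpy, scipy, OpenCV 4.12 (cv2) and the standard library are available. Lean on these libraries where they do the work, as an engineer would, in place of code of your own. Each camera call takes 0.05 s, during which the arm holds its last target. There are 200 camera calls.

### The job

Turn the gauge carousel until the free hook clicks in over the red mark on its base, then take the blue-banded ring gauge out of the V-block and hang it on that hook, slid fully back against the brass collar. Handle the gauge gently: do not knock or force it against the carousel, let the hook take its weight before you let go rather than dropping it on, and leave the other things on the bench alone.

Things in the scene. Friction and masses are not known exactly. Their poses are not given: they have to be found in the camera images.
- stand: gauge carousel: fixed grey iron base (220 mm across, 20 high) and post under a turning grey head (100 across, from 113 to 173 mm up) with 5 hooks, 72 deg apart. Origin: on the post's axis at bench level. z up; its own -x points from the axis to the red mark on the base, on the robot's side
- rotor (a joint): angle of the head, anticlockwise from above, endless; a whole number of turns (0, 6.28) when the free hook stands over the red mark. A spring detent clicks in at each of the 5 stations, pulling in within about 0.15 rad; it takes about 0.4 N m to turn past, else 0.1 N m. Four smaller ring gauges (44 and 50 mm across) stay on the other hooks and can swing sideways
- knob (a point): centre of the black knob on top of the head, on its axis: 40 mm across, 30 high, its top 208 mm above the bench; it turns the head
- free_hook (a point): on the head, 92 mm from its axis, nominal place of the free hook's end at rod height (145 mm). The hook is clamped by hand in an upright slot, unmeasured, up to 10 mm higher or lower: feel for it. 8 mm steel rod; its end turns up, 16 mm from rod axis to top, reaching 96 mm from the axis; brass collar (24 across) at its root, front face 62 mm from the axis: 26 mm clear between
- gauge: dark steel ring gauge with a blue band: 60 mm outside, 28 mm bore, 16 wide, 0.22 to 0.37 kg; it stands on its rim in the V-block. Origin: its centre, about 54 mm above the bench; x along the bore (either face may go on first). Hung, its bore rests on the rod, centre 10 mm below the rod's axis and 70 mm from the carousel's axis. No more than 12 N between it and the carousel
- vblock: loose steel V-block, 40 mm long (x, along the V), about 65 wide, 37 high; origin under its centre. The gauge stands across it; the V's top edges are 17 mm below the gauge's centre and 26 to 33 mm to either side of it
- test_block: bystander: round steel hardness test block, 64 mm across, 12 high, origin under its centre
- anvil: bystander: dark iron anvil, a disc 58 mm across and 10 high with a 19 mm shank on top, 34 high in all; origin under its centre
- weight: bystander: dark steel ring weight, 68 mm across, 12 high, 24 mm hole; origin under its centre
- driver: bystander: screwdriver with a red handle, lying along its x
- spanner: bystander: steel spanner lying along its x
Things that resemble listed ones, but are neither listed nor needed, are in the scene too. Leave any pink or purple look-alike of the gauge alone. What is shaped like the stand but pink is not meant.

How it is judged:
By the outcome, as a careful person would: the job done as asked, in the order asked, and still so for the second after the job is handed in, with the robot touching nothing.
It also fails if it takes over 72 s, if anything falls off the work surface, if the arm or the gripper's body presses on something with over 40 N, if the wrist force passes 120 N, or if a joint passes its speed limit or range.

## Working session

There is one attempt and no reset: what is moved stays moved. The work goes in short steps, Python scripts to look and compute and a shell command to move; the robot and the scene stay as the last step left them, time stands still between calls to the robot, and variables do not carry over. Pictures are saved under pics/ and viewed, about 8 in all and at most 12, crops included, and the job is handed in when it is done.

```bash
mkdir -p pics; ls
cat > h.py <<'E'
import numpy as np, cv2
from station import telemetry, grab_frame, arm, regions_of, pinpoint
def ray(f,uv):
    d=np.array([(uv[0]-f['cx'])/f['fx'],(uv[1]-f['cy'])/f['fy'],1.0]); R=np.array(f['R']);t=np.array(f['t'])
    return -R.T@t, R.T@d
def atz(f,uv,z):
    c,d=ray(f,uv); return c+d*(z-c[2])/d[2]
def proj(f,X):
    p=np.array(f['R'])@np.array(X)+np.array(f['t']); return np.array([f['fx']*p[0]/p[2]+f['cx'],f['fy']*p[1]/p[2]+f['cy']])
def tri(fs,uvs):
    A=np.zeros((3,3));b=np.zeros(3)
    for f,u in zip(fs,uvs):
        c,d=ray(f,u);d/=np.linalg.norm(d);P=np.eye(3)-np.outer(d,d);A+=P;b+=P@c
    return np.linalg.solve(A,b)
def save(name,img): cv2.imwrite('pics/'+name,img[:,:,::-1])
E
python3 - <<'E'
from h import *
print(telemetry.get_state())
F={}
ims=[]
for c in ['side','top']:
    f=grab_frame(c);F[c]=f;ims.append(f['pixels'])
    print(c,f['fx'],f['cx'],f['cy'],(-np.array(f['R']).T@np.array(f['t'])).round(3))
    for n in ['stand','knob','free_hook','gauge','vblock','test_block','anvil','weight','driver','spanner']:
        print(c,n,[(np.round(r['location']).tolist(),round(r['p'],2)) for r in pinpoint(c,n)[:4]],[(r['bbox'],round(r['p'],2)) for r in regions_of(c,n)[:4]])
save('a.png',np.vstack(ims)[:, :])
for c,i in zip(F,ims): save(c+'0.png',i)
E
```

```text
pics
{'t': 0.0, 'q': array([-1.05488551e+00,  3.59386060e-01,  1.10440874e-02, -3.56054578e-04,
       -1.22409019e+00, -2.88068052e-01]), 'qd': array([ 0.00124787,  0.00107903,  0.0011409 ,  0.00089033, -0.0007735 ,
       -0.00089178]), 'joint_efforts': array([ 6.10137395e-04, -5.82725322e+01,  2.93051791e+01,  6.99672371e+00,
        7.16711045e-03, -1.24096709e-04]), 'eef_pos': array([ 0.15230736, -0.657083  ,  0.22561573]), 'ee_rot': array([-3.14144879e+00, -1.66352674e-03,  1.79851771e+00]), 'force': array([-0.37146327, -0.94476385,  0.8670703 ]), 'moment': array([ 0.00591376,  0.00189257, -0.03239205]), 'width': 0.08756000800187579}
side 388.4606532611104 320.68850237799796 201.15946886201257 [0.077 0.58  0.86 ]
side stand [([452.0, 208.0], 0.95), ([286.0, 211.0], 0.57)] [([415.6, 157.0, 453.3, 232.1], 0.86), ([252.3, 154.1, 325.3, 241.9], 0.72)]
side knob [([286.0, 161.0], 0.86)] [([432.8, 157.9, 452.7, 192.0], 0.83), ([251.5, 154.7, 318.4, 202.6], 0.56)]
side free_hook [([254.0, 183.0], 0.61)] [([433.3, 156.6, 452.5, 193.6], 0.89), ([252.4, 155.6, 327.2, 199.3], 0.61)]
side 
[... 1366 characters left out ...]
, 0.75), ([404.5, 299.3, 488.6, 374.7], 0.68), ([288.4, 121.8, 372.4, 213.6], 0.27)]
top gauge [([200.0, 166.0], 0.69), ([239.0, 168.0], 0.66), ([230.0, 213.0], 0.55), ([453.0, 161.0], 0.43)] [([223.9, 200.1, 236.1, 224.2], 0.56), ([187.5, 160.0, 208.7, 174.7], 0.55), ([229.0, 163.4, 250.0, 179.0], 0.5)]
top vblock [([244.0, 176.0], 0.76)] [([228.6, 168.7, 254.4, 185.0], 0.47)]
top test_block [([442.0, 226.0], 0.58)] [([433.3, 215.7, 456.1, 237.1], 0.56)]
top anvil [([386.0, 262.0], 0.71)] [([376.1, 249.3, 395.2, 272.8], 0.6)]
top weight [([272.0, 234.0], 0.57)] [([254.3, 220.8, 283.4, 244.8], 0.93)]
top driver [] []
top spanner [([244.0, 133.0], 0.53)] [([213.0, 126.7, 274.9, 137.4], 0.85)]
```

Run:
```python
from h import *
s=cv2.imread('pics/side0.png');t=cv2.imread('pics/top0.png')
a=cv2.resize(s[130:330,160:400],(720,600),interpolation=cv2.INTER_CUBIC)
cv2.imwrite('pics/side_c.png',a)
cv2.imwrite('pics/top_c.png',cv2.resize(t[100:260,180:400],None,fx=3.6,fy=3.6,interpolation=cv2.INTER_CUBIC))
```

```text
(no output)
```

View pics/top0.png

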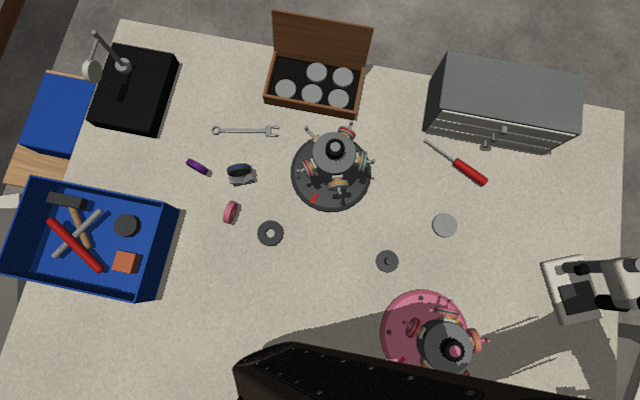

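View pics/side_c.png

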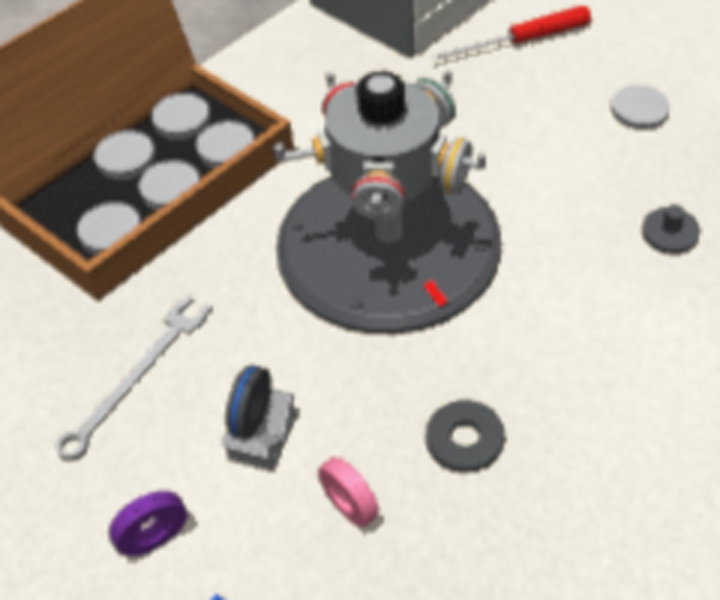

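View pics/top_c.png

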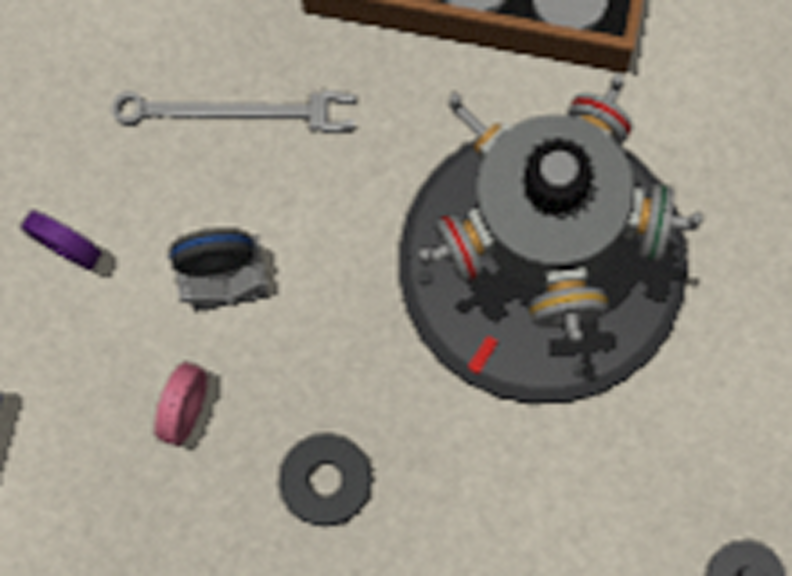

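The gauge with the blue band stands in the V-block at top (239,168) / side (240,265). The look-alikes are purple (200,166) and pink (230,213), and there is a pink stand at (423,334). The grey stand at (335,147) has its free hook ending near (306,128) in the top view and its red mark at (314,198). The crops confirm the blue band.

Run:
```python
from h import *
S=grab_frame('side');T=grab_frame('top')
print('knobtop',tri([S,T],[(287,158.3),(335.6,146.7)]),atz(T,(335.6,146.7),.208),atz(S,(287,158.3),.208))
hs=T['pixels'].astype(int)
def red(f,box):
    p=f['pixels'].astype(int);m=(p[...,0]>150)&(p[...,1]<70)&(p[...,2]<70)
    l,t,r,b=box;ys,xs=np.nonzero(m[t:b,l:r]);return xs.mean()+l,ys.mean()+t
rt=red(T,(295,185,330,212));rs=red(S,(290,215,320,240));print(rt,rs)
print('red',atz(T,rt,.02),atz(S,rs,.02))
print('hook end top',atz(T,(306,128),.161),atz(T,(306,128),.155), 'side',atz(S,(160+277/3,130+148/3),.161))
def blue(f,box):
    p=f['pixels'].astype(int);m=(p[...,2]>p[...,0]+25)
    l,t,r,b=box;ys,xs=np.nonzero(m[t:b,l:r]);return xs.mean()+l,ys.mean()+t
for c,f in (('top',T),('side',S)):
    for n in ('gauge','vblock','stand'):
        for r in regions_of(c,n)[:3]:
            m=r['pixels'];ys,xs=np.nonzero(m);print(c,n,r['bbox'],round(r['p'],2),xs.mean().round(1),ys.mean().round(1),[atz(f,(xs.mean(),ys.mean()),z).round(4) for z in (.0,.037,.054)])
            if n=='vblock' or n=='gauge':
                (c0,sz,an)=cv2.minAreaRect(np.c_[xs,ys].astype(np.float32)); print('  rect',c0,sz,an)
print('gauge tri',tri([S,T],[(240,265),(239,168)]))
# world direction of top image
print(atz(T,(312,199),.05),atz(T,(412,199),.05),atz(T,(312,299),.05))
```

```text
knobtop [0.60315156 0.03236003 0.20308462] [0.60272483 0.03295817 0.208     ] [0.59762835 0.03621571 0.208     ]
(np.float64(313.37931034482756), np.float64(198.31034482758622)) (np.float64(304.62068965517244), np.float64(227.3793103448276))
red [0.51962833 0.06486146 0.02      ] [0.51763494 0.06554096 0.02      ]
hook end top [0.65172517 0.109835   0.161     ] [0.65418699 0.11044134 0.155     ] side [0.64935811 0.11503556 0.161     ]
top gauge [184.2, 157.7, 207.9, 176.7] 0.68 195.8 165.8 [array([0.5489, 0.4006, 0.    ]), array([0.5401, 0.3863, 0.037 ]), array([0.5361, 0.3798, 0.054 ])]
  rect (195.77940368652344, 165.8676300048828) (23.838302612304688, 9.260923385620117) 30.963754653930664
top gauge [224.0, 201.4, 236.4, 222.4] 0.58 229.3 211.6 [array([0.4434, 0.2789, 0.    ]), array([0.4387, 0.2693, 0.037 ]), array([0.4365, 0.2649, 0.054 ])]
  rect (229.14999389648438, 211.55001831054688) (12.016654968261719, 21.81971549987793) 18.434947967529297
top gauge [225.8, 159.8, 251.1, 177.1] 0.52 237.5 169.2 [array([0.5623, 0.2859, 0.    ]), array([0.5531, 0.276 , 0.037 ]), array([0.5488
[... 1649 characters left out ...]
 0.59 247.6 275.1 [array([ 0.5409,  0.2651, -0.    ]), array([0.5209, 0.2786, 0.037 ]), array([0.5117, 0.2848, 0.054 ])]
  rect (248.61282348632812, 274.7761535644531) (18.24783706665039, 29.727697372436523) 46.7357063293457
side stand [416.1, 156.5, 452.1, 233.4] 0.63 432.1 197.0 [array([ 0.3015, -0.2852,  0.    ]), array([ 0.2918, -0.248 ,  0.037 ]), array([ 0.2874, -0.2309,  0.054 ])]
side stand [250.6, 155.5, 329.6, 242.6] 0.55 289.1 200.6 [array([0.6305, 0.0033, 0.    ]), array([0.6067, 0.0281, 0.037 ]), array([0.5957, 0.0395, 0.054 ])]
gauge tri [0.55537337 0.27148917 0.04061726]
[0.51086036 0.06680164 0.05      ] [ 0.56184687 -0.18374521  0.05      ] [0.26877028 0.01754684 0.05      ]
```

The free hook is at heading about 57°, the red mark about 160°, so the head must turn about +102°. I'll move over the knob first and refine with the wrist camera.

```bash
python3 -m inch '1 0 0 9 0 0 0; 1 5 8 10 0 0 0; 1 12 20 10 0 0 0; 1 20 32 10 0 0 0; 1 28 44 10 0 0 0; 1 36 56 10 0 0 0; 1 45 66 10 0 0 0; 1 45 69 10 0 0 0; 1 45 69 10 0 0 0; 1 45 69 10 0 0 0;1 45 69 10 0 0 0;1 45 69 10 0 0 0'
python3 - <<'E'
from h import *
s=telemetry.get_state();print(s['q'].round(3),s['eef_pos'],s['force'])
f=grab_frame('wrist');print(f['fx'],-np.array(f['R']).T@np.array(f['t']),np.array(f['R']).round(3))
for n in ['stand','knob','free_hook','gauge','vblock']:
    print(n,[(np.round(r['location']).tolist(),round(r['p'],2)) for r in pinpoint('wrist',n)[:4]],[(r['bbox'],round(r['p'],2)) for r in regions_of('wrist',n)[:3]])
save('w1.png',f['pixels'])
E
```

```text
t: 4.0
eef_pos: [0.5256, -0.0834, 0.3258]
ee_rot: [3.14, 0.0, 1.799]
force: [1.2, -0.1, -0.1]
width: 0.0877
[ 0.211  0.07  -0.136  0.    -1.363 -1.554] [ 0.52558312 -0.08340199  0.32578461] [ 1.23592842 -0.13947629 -0.08301162]
302.9325356893479 [ 0.4506195  -0.10085877  0.48243754] [[-0.227  0.974  0.   ]
 [ 0.933  0.217  0.288]
 [ 0.281  0.066 -0.957]]
stand [([374.0, 213.0], 0.74)] [([310.4, 148.9, 476.6, 318.6], 0.84), ([215.7, 0.8, 253.6, 2.4], 0.4)]
knob [([292.0, 60.0], 0.35)] [([319.4, 180.4, 478.0, 320.1], 0.61)]
free_hook [] [([320.2, 179.7, 476.9, 318.9], 0.69)]
gauge [([539.0, 224.0], 0.83), ([561.0, 155.0], 0.72)] [([575.0, 219.3, 621.2, 243.1], 0.81), ([515.6, 212.0, 563.4, 236.3], 0.79), ([538.0, 136.6, 583.8, 176.5], 0.62)]
vblock [([520.0, 208.0], 0.66)] [([502.8, 196.3, 549.1, 235.7], 0.76)]
```

View pics/w1.png

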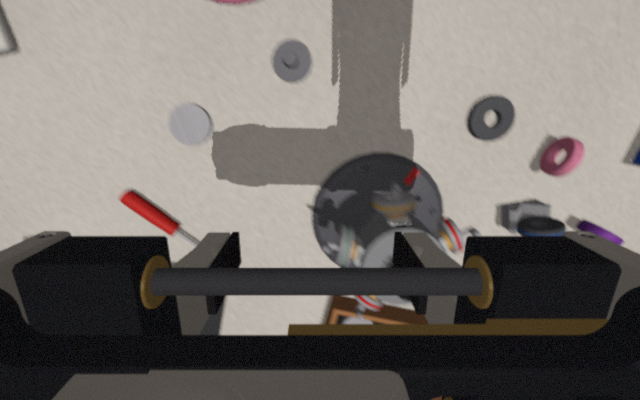

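```bash
cat > axis.py <<'E'
from h import *
from scipy.optimize import least_squares
import pickle
C={}
def fit(f,img,c0,th):
    c=np.array(c0,float);g=cv2.GaussianBlur(cv2.cvtColor(img,cv2.COLOR_RGB2GRAY),(0,0),.7).astype(np.float32)
    cam=-np.array(f['R']).T@np.array(f['t'])
    rs=np.arange(.095,.127,.0005)
    for it in range(3):
        P=[]
        for t in th:
            d=np.array([np.cos(t),np.sin(t)]);z=.02 if d@(cam[:2]-c)<0 else 0.
            uv=np.array([proj(f,[*(c+r*d),z]) for r in rs],np.float32)
            v=cv2.remap(g,uv[None,:,0],uv[None,:,1],cv2.INTER_LINEAR)[0]
            w=6;gr=v[w:]-v[:-w];k=gr.argmax()
            if gr[k]>25:P.append(c+rs[k+w//2]*d)
        P=np.array(P)
        s=least_squares(lambda p:np.hypot(*(P-p[:2]).T)-.11,c,loss='soft_l1',f_scale=.001);c=s.x
    return c,len(P),np.abs(s.fun).mean()
if __name__=='__main__':
    for n in ('side','top'):
        f=grab_frame(n);C[n]={k:f[k] for k in f if k!='pixels'}
        img=cv2.imread(f'pics/{n}0.png')[:,:,::-1].copy()
        for th in (np.arange(0,6.28,.06),np.arange(1.7,4.7,.06)):
            print(n,fit(f,img,(.602,.034),th))
    pickle.dump(C,open('cal.pkl','wb'))
E
python3 axis.py
```

```text
side (array([0.60135147, 0.03445034]), 85, np.float64(0.003179455268243695))
side (array([0.60262251, 0.03582591]), 49, np.float64(0.0019763364282492655))
top (array([0.60389557, 0.03422155]), 91, np.float64(0.0019488033660633513))
top (array([0.60452335, 0.03444593]), 50, np.float64(0.00048304322811691837))
```

```bash
python3 -c "
from h import *
s=telemetry.get_state();print(s['t'],s['eef_pos'],s['qd'].round(3),s['force'])"
```

```text
4.65 [ 0.52451978 -0.08600303  0.32545187] [ 0.004  0.002  0.     0.001 -0.    -0.002] [0.19920216 0.28276793 0.43952665]
```

```bash
python3 -m inch '1 4 6 -1 0 0 0; 1 7.9 12 -2 0 0 0; 1 7.9 12 -6 0 0 0; 1 7.9 12 -9 0 0 0; 1 7.9 12 -9 0 0 0; 1 7.9 12 -9 0 0 0'
```

```text
t: 5.4
eef_pos: [0.6042, 0.0336, 0.237]
ee_rot: [3.139, 0.0, 1.797]
force: [0.8, -1.0, 0.4]
width: 0.0878
```

```bash
python3 -m inch '1 0 0.1 -3 0 0 0; 1 0 0.1 -5.2 0 0 0; 1 0 0.1 -5.2 0 0 0; 0.3 0 0.1 -5.2 0 0 0; 0.3 0 0.1 -5.2 0 0 0; 0.3 0 0.1 -5.2 0 0 0;0.3 0 0.1 -5.2 0 0 0' 40
python3 -c "
from h import *
s=telemetry.get_state();print(s['t'],s['eef_pos'],s['width'],s['force'],s['moment'],s['q'])
f=grab_frame('wrist');save('w2.png',f['pixels'])"
```

```text
t: 6.28
eef_pos: [0.6044, 0.0347, 0.1854]
ee_rot: [3.139, 0.0, 1.797]
force: [-0.7, 0.1, -0.9]
width: 0.053
6.275 [0.6043723  0.03467194 0.18542681] 0.05301748458352924 [-0.6751228   0.14510671 -0.87640816] [ 0.02507841 -0.02578738  0.00487094] [ 3.80260325e-01  2.72924001e-01 -2.08902810e-01  9.71498677e-04
 -1.08631389e+00 -1.72493149e+00]
```

View pics/w2.png

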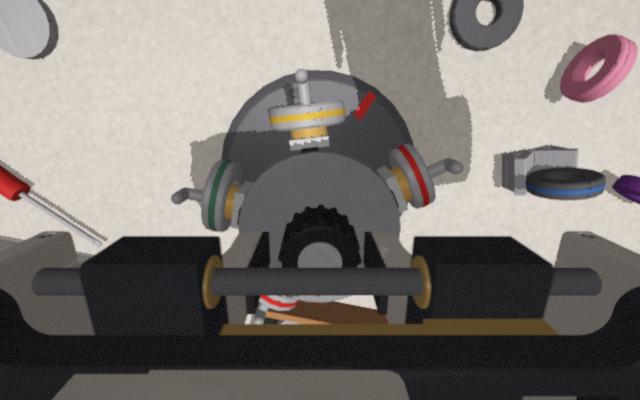

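```bash
python3 -m inch '0.3 0 0 0 0 0 0; 0.3 0 0 0 0 0 0; 0.3 0 0 0 0 0 0; 0.3 0 0 0 0 0 0' 40; python3 -m inch '0.3 0 0 0 0 0 9; 0.3 0 0 0 0 0 18; 0.3 0 0 0 0 0 27; 0.3 0 0 0 0 0 36; 0.3 0 0 0 0 0 45; 0.3 0 0 0 0 0 54'
```

```text
t: 6.82
eef_pos: [0.604, 0.0361, 0.1852]
ee_rot: [3.139, -0.001, 1.798]
force: [-3.0, 6.1, 2.2]
width: 0.0393
t: 7.58
eef_pos: [0.6031, 0.0398, 0.1849]
ee_rot: [3.134, -0.004, 2.744]
force: [-7.7, 16.7, 5.2]
width: 0.0393
```

```bash
python3 -m inch '0.3 -0.05 0.1 0 0 0 10; 0.3 -0.1 0.1 0 0 0 20; 0.3 -0.2 0.1 0 0 0 29; 0.3 -0.3 0.1 0 0 0 38; 0.3 -0.4 0.1 0 0 0 48; 0.3 -0.4 0.1 0 0 0 48;0.3 -0.4 0.1 0 0 0 48' 
python3 -c "
from h import *
s=telemetry.get_state();print(s['t'],s['eef_pos'],s['width'],s['force'],s['moment'],s['ee_rot'])
f=grab_frame('top');save('t3.png',f['pixels'])
t=f['pixels'][100:260,180:400];save('t3c.png',cv2.resize(t,None,fx=3.6,fy=3.6,interpolation=cv2.INTER_CUBIC))"
```

```text
t: 8.45
eef_pos: [0.5989, 0.0402, 0.1848]
ee_rot: [3.135, -0.005, -2.706]
force: [1.1, -4.8, -1.0]
width: 0.0392
8.45 [0.59892491 0.04022829 0.18483301] 0.03916978718572556 [ 1.13710456 -4.76865161 -1.04222626] [-1.70199142  0.03984103 -0.62274516] [ 3.13462408 -0.00527507 -2.70579721]
```

View pics/t3c.png

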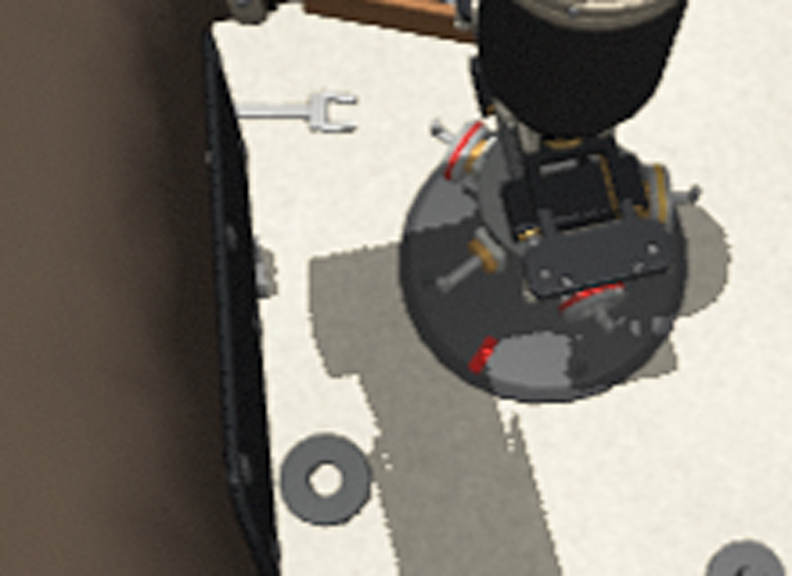

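```bash
python3 -c "
from h import *;import pickle
T=pickle.load(open('cal.pkl','rb'))['top']
for a in ((.604,.0345),(.5996,.036)):
  a=np.array(a)
  for uv in ((302.2,178.6),(306,127.5),(313.4,198.3)):
    for z in ((.161,.151) if uv[1]<190 else (.02,)):
      p=atz(T,uv,z)[:2]-a;print(uv,z,p.round(4),np.hypot(*p).round(4),np.degrees(np.arctan2(p[1],p[0])).round(1))
"
```

```text
(302.2, 178.6) 0.161 [-0.0741  0.0589] 0.0947 141.5
(302.2, 178.6) 0.151 [-0.0715  0.0597] 0.0932 140.1
(306, 127.5) 0.161 [0.0489 0.0756] 0.0901 57.1
(306, 127.5) 0.151 [0.0531 0.0766] 0.0932 55.3
(313.4, 198.3) 0.02 [-0.0843  0.0303] 0.0896 160.2
(302.2, 178.6) 0.161 [-0.0697  0.0574] 0.0903 140.5
(302.2, 178.6) 0.151 [-0.0671  0.0582] 0.0889 139.0
(306, 127.5) 0.161 [0.0533 0.0741] 0.0913 54.2
(306, 127.5) 0.151 [0.0575 0.0751] 0.0946 52.6
(313.4, 198.3) 0.02 [-0.0799  0.0288] 0.085 160.2
```

```bash
python3 -m inch '0.3 0 0 0 0 0 0; 0.3 0 0 0 0 0 4; 0.3 -0.05 0 0 0 0 10; 0.3 -0.1 0 0 0 0 16; 0.3 -0.1 0 0 0 0 20; 0.3 -0.1 0 0 0 0 20; 0.3 -0.1 0 0 0 0 20' 60
python3 -c "
from h import *
s=telemetry.get_state();print(s['t'],s['eef_pos'],s['width'],s['force'],s['moment'],s['ee_rot'])
f=grab_frame('top');save('t4.png',f['pixels'])
t=f['pixels'][130:220,270:390];save('t4c.png',cv2.resize(t,None,fx=5,fy=5,interpolation=cv2.INTER_CUBIC))"
```

```text
t: 9.38
eef_pos: [0.5975, 0.0392, 0.1848]
ee_rot: [3.135, -0.007, -2.357]
force: [-0.9, -7.3, -0.0]
width: 0.0389
9.375 [0.59747178 0.03920643 0.18483683] 0.038929112453203074 [-0.90033756 -7.30113383 -0.04125401] [-2.72033519  0.24035159  0.11065663] [ 3.13506763 -0.0071998  -2.35653894]
```

View pics/t4c.png

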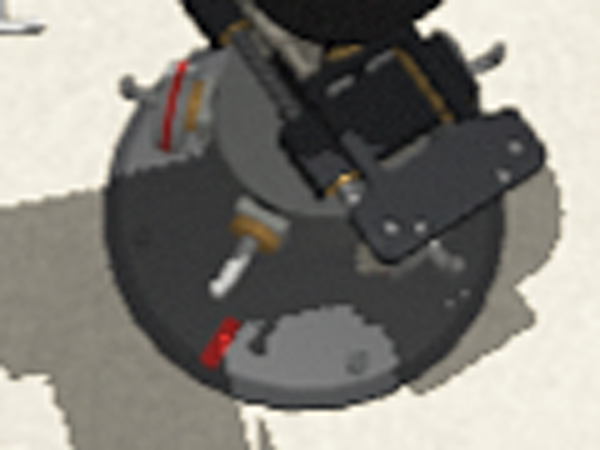

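The hook end now sits at (313.6,188), just about in line with the red mark at (314,198). I'll release so the detent settles it, back off upward, and re-measure.

```bash
python3 -m inch '0.7 0 0 0 0 0 0; 1 0 0 0 0 0 0; 1 0 0 0 0 0 0; 1 0 0 0.5 0 0 0; 1 0 0 4 0 0 0;1 0 0 8 0 0 0; 1 0 0 8 0 0 0'
python3 -c "
from h import *
s=telemetry.get_state();print(s['t'],s['eef_pos'],s['width'],s['force'],s['q'].round(2))
f=grab_frame('top');p=f['pixels'];save('t5.png',p)
a=cv2.resize(p[140:215,285:365],None,fx=5,fy=5,interpolation=cv2.INTER_CUBIC)
g=grab_frame('side');p=g['pixels'];save('s5.png',p)
b=cv2.resize(p[150:245,245:325],None,fx=5,fy=5,interpolation=cv2.INTER_CUBIC)
save('ts5.png',np.hstack([np.pad(a,((0,100),(0,0),(0,0))),b]))
for n,fr in (('top',f),('side',g)):
  for r in pinpoint(n,'free_hook')[:3]: print(n,r['location'],r['p'],atz(fr,r['location'],.145))
"
```

```text
t: 10.3
eef_pos: [0.5993, 0.0396, 0.269]
ee_rot: [3.139, -0.001, -2.356]
force: [-0.2, 0.7, -0.8]
width: 0.0876
10.3 [0.59934706 0.03962226 0.26901349] 0.08758591391012542 [-0.21006228  0.65984251 -0.8051955 ] [ 0.39  0.21 -0.09 -0.   -1.27  0.4 ]
top [415.2, 376.2] 0.96 [ 0.16493454 -0.22253493  0.145     ]
top [312.0, 191.0] 0.72 [0.50962515 0.06656983 0.145     ]
top [238.1, 171.1] 0.53 [0.52194308 0.24476682 0.145     ]
side [301.4, 196.8] 0.86 [0.52183347 0.07106715 0.145     ]
side [481.6, 195.5] 0.71 [ 0.16671593 -0.22531278  0.145     ]
```

View pics/ts5.png

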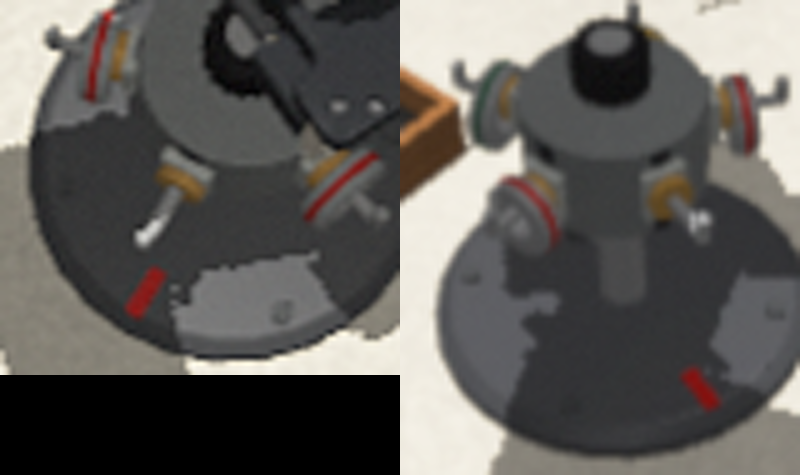

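```bash
python3 -c "
from h import *;import pickle
C=pickle.load(open('cal.pkl','rb'));T,S=C['top'],C['side']
kt=tri([S,T],[(245+211/5,150+40/5),(285+240/5,140+38/5)])
print('knobtop side@.208',atz(S,(245+211/5,150+40/5),.208))
ax=np.array([.601,.0355])
def show(l,p): d=p[:2]-ax;print(l,p.round(4),np.hypot(*d).round(4),np.degrees(np.arctan2(d[1],d[0])).round(1))
tt=(285+148/5,140+236/5);ts=(245+303/5,150+228/5)
show('tip tri',tri([S,T],[ts,tt]))
for z in (.15,.155,.16):show('top %g'%z,atz(T,tt,z));show('side %g'%z,atz(S,ts,z))
ct=(285+181/5,140+183/5);cs=(245+270/5,150+200/5)
show('collar tri',tri([S,T],[cs,ct]))
for z in (.14,.145,.15):show('ctop %g'%z,atz(T,ct,z));show('cside %g'%z,atz(S,cs,z))
show('mark T',atz(T,(285+145/5,140+293/5),.02));show('mark S',atz(S,(245+301/5,150+389/5),.02))
"
```

```text
knobtop side@.208 [0.5980049  0.03502808 0.208     ]
tip tri [0.518  0.0617 0.1452] 0.0871 162.5
top 0.15 [0.5184 0.0623 0.15  ] 0.0868 162.0
side 0.15 [0.5132 0.0647 0.15  ] 0.0925 161.6
top 0.155 [0.5172 0.0621 0.155 ] 0.0879 162.4
side 0.155 [0.5101 0.0684 0.155 ] 0.0966 160.1
top 0.16 [0.516  0.0619 0.16  ] 0.089 162.8
side 0.16 [0.5071 0.072  0.16  ] 0.1008 158.8
collar tri [0.548  0.052  0.1383] 0.0555 162.7
ctop 0.14 [0.5489 0.0526 0.14  ] 0.0548 161.8
cside 0.14 [0.5454 0.0529 0.14  ] 0.0583 162.6
ctop 0.145 [0.5475 0.0525 0.145 ] 0.0561 162.4
cside 0.145 [0.5421 0.0566 0.145 ] 0.0625 160.3
ctop 0.15 [0.5462 0.0523 0.15  ] 0.0574 162.9
cside 0.15 [0.5389 0.0602 0.15  ] 0.0669 158.3
mark T [0.5192 0.0631 0.02  ] 0.0863 161.4
mark S [0.5154 0.0657 0.02  ] 0.0907 160.6
```

The hook is in line with the mark to within about 1°, at heading about 161°. Next I'll feel the height of its end with closed fingers, turning the tool so that the camera faces outward.

```bash
python3 -m inch '0 -2 1 0 0 0 -10; 0 -5 2 0 0 0 -20; 0 -8.5 2.6 0 0 0 -30; 0 -8.5 2.6 -1 0 0 -40; 0 -8.5 2.6 -3 0 0 -50; 0 -8.5 2.6 -4 0 0 -60; 0 -8.5 2.6 -5 0 0 -70; 0 -8.5 2.6 -5 0 0 -80; 0 -8.5 2.6 -5 0 0 -90; 0 -8.5 2.6 -5 0 0 -100; 0 -8.5 2.6 -5 0 0 -110; 0 -8.5 2.6 -5 0 0 -120' 20
python3 -m inch '0 0 0 0 0 0 -10; 0 0 0 0 0 0 -20; 0 0 0 0 0 0 -30; 0 0 0 0 0 0 -34; 0 0 0 0 0 0 -34'
```

```text
t: 12.0
eef_pos: [0.5114, 0.065, 0.213]
ee_rot: [3.136, -0.008, 1.826]
force: [0.3, -0.4, -0.7]
width: 0.0004
t: 12.62
eef_pos: [0.511, 0.0648, 0.2122]
ee_rot: [3.137, -0.007, 1.234]
force: [-0.6, -0.2, -0.0]
width: 0.0004
```

```bash
python3 -c "
from h import *
s=telemetry.get_state();print(s['t'],s['eef_pos'],s['ee_rot'],s['width'],s['force'],s['q'].round(2))
f=grab_frame('wrist');save('w6.png',f['pixels']);print(proj(f,[.514,.0655,.155]),proj(f,[.514,.0655,.145]),proj(f,s['eef_pos']))"
```

```text
12.625 [0.51096118 0.06482123 0.21221562] [ 3.13722561 -0.0068281   1.23354157] 0.0004137563433698278 [-0.57801442 -0.24618707 -0.00859977] [ 0.51  0.1  -0.36 -0.   -1.1  -2.41]
[317.21154229 215.41070855] [317.08011912 210.91456278] [315.35865368 246.50270489]
```

View pics/w6.png

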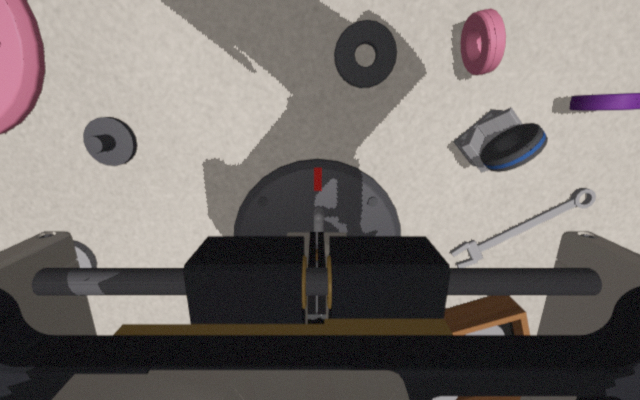

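```bash
python3 -m inch '0 0.3 -0.1 -2 0 0 0; 0 0.3 -0.1 -3.6 0 0 0; 0 0.3 -0.1 -3.6 0 0 0'; for i in 1; do python3 -m inch '0 0 0 -0.3 0 0 0;0 0 0 -0.6 0 0 0;0 0 0 -0.6 0 0 0'; done
```

```text
t: 13.05
eef_pos: [0.513, 0.0634, 0.1749]
ee_rot: [3.139, -0.005, 1.235]
force: [0.2, 0.2, -0.1]
width: 0.0003
t: 13.42
eef_pos: [0.5131, 0.0634, 0.1689]
ee_rot: [3.139, -0.005, 1.235]
force: [0.7, 0.8, 0.6]
width: 0.001
```

```bash
python3 -m inch '0 0 0 -0.2 0 0 0;0 0 0 -0.4 0 0 0; 0 0 0 -0.4 0 0 0'; python3 -m inch '0 0 0 -0.15 0 0 0;0 0 0 -0.3 0 0 0; 0 0 0 -0.3 0 0 0'
```

```text
t: 13.8
eef_pos: [0.513, 0.0634, 0.1648]
ee_rot: [3.139, -0.005, 1.235]
force: [-0.3, 0.1, 0.2]
width: 0.0008
t: 14.18
eef_pos: [0.513, 0.0634, 0.1617]
ee_rot: [3.139, -0.005, 1.235]
force: [-0.3, -0.4, -0.9]
width: 0.0007
```

```bash
python3 -m inch '0 0 0 -0.15 0 0 0;0 0 0 -0.3 0 0 0; 0 0 0 -0.3 0 0 0'
```

```text
t: 14.55
eef_pos: [0.5133, 0.0635, 0.1603]
ee_rot: [3.138, -0.005, 1.236]
force: [-6.4, 1.6, 14.4]
width: 0.0005
```

Contact is at TCP z ≈ 0.1605, so the rod axis is at about 0.1445 m. Now over to the gauge.

```bash
python3 -m inch '0 0 0 3 0 0 0; 0 -1 2 8 0 0 0; 0.5 0 8 9 0 0 10; 1 2 14 9 0 0 20; 1 3.5 20.7 9 0 0 30; 1 3.5 20.7 6 0 0 38; 1 3.5 20.7 4 0 0 38; 1 3.5 20.7 4 0 0 38;1 3.5 20.7 4 0 0 38'
python3 -c "
from h import *
s=telemetry.get_state();print(s['t'],s['eef_pos'],s['ee_rot'],s['force'])
f=grab_frame('wrist');save('w7.png',f['pixels']);print(proj(f,[.548,.2705,.054]))
import pickle;pickle.dump({k:f[k] for k in f if k!='pixels'},open('w7.pkl','wb'))
t=f['pixels'][90:300,200:440];save('w7c.png',cv2.resize(t,None,fx=2.8,fy=2.8,interpolation=cv2.INTER_CUBIC))"
```

```text
t: 15.68
eef_pos: [0.5488, 0.2705, 0.2012]
ee_rot: [3.137, -0.005, 1.899]
force: [-0.3, 0.3, 0.1]
width: 0.0648
15.675 [0.54876721 0.27052085 0.20119258] [ 3.1372351  -0.00515671  1.89881051] [-0.33711655  0.270463    0.07328752]
[315.78845949 181.48180672]
```

View pics/w7c.png

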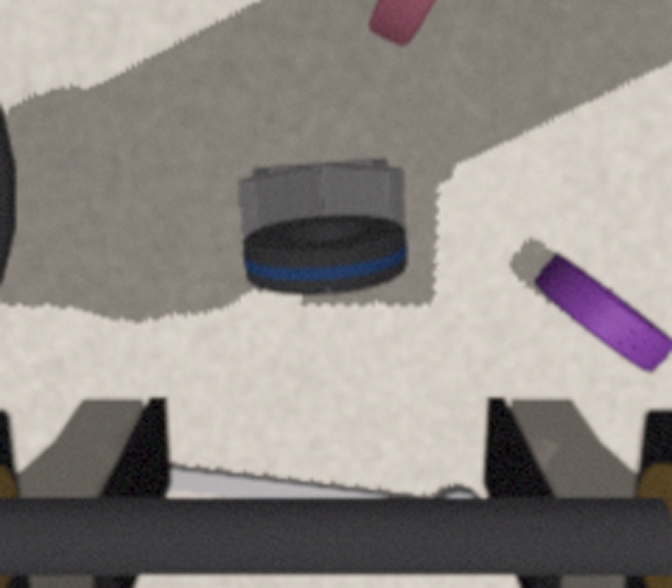

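Run:
```python
from h import *
import pickle
from scipy.optimize import minimize
f=pickle.load(open('w7.pkl','rb'))
img=cv2.imread('pics/w7.png')[:,:,::-1].astype(int)
ms=[r for r in regions_of('wrist','gauge')]
for r in ms[:3]: print(r['bbox'],r['p'])
# colour mask: dark or blue pixels near gauge
g=img.max(2);roi=np.zeros(g.shape,bool);roi[160:198,283:352]=1
m1=roi&((img.sum(2)<210)|((img[...,2]-img[...,0])>25))
m1=cv2.morphologyEx(m1.astype(np.uint8),cv2.MORPH_OPEN,np.ones((2,2)))
n,l,st,ce=cv2.connectedComponentsWithStats(m1);k=1+st[1:,4].argmax();m1=l==k;print('col',st[k])
a=np.linspace(0,2*np.pi,60)
def sil(p,sc=4):
    x,y,h=p;u=np.array([np.cos(h),np.sin(h),0]);v=np.array([-np.sin(h),np.cos(h),0])
    P=[np.array([x,y,.054])+s*u*.008+.03*(np.cos(b)*v+np.sin(b)*np.array([0,0,1])) for s in(-1,1) for b in a]
    uv=np.array([proj(f,q) for q in P])*sc
    M=np.zeros((400*sc,640*sc),np.uint8);cv2.fillConvexPoly(M,cv2.convexHull(uv.round().astype(np.int32)),255)
    return cv2.resize(M,(640,400),interpolation=cv2.INTER_AREA)/255.
def fit(m):
    best=minimize(lambda p:np.abs(sil((p[0],p[1],p[2]))-m).sum(),[.548,.2705,.38],method='Nelder-Mead',options=dict(initial_simplex=[[.545,.268,.33],[.552,.268,.38],[.545,.274,.40],[.55,.272,.45]],xatol=1e-5,fatol=.05))
    return best.x,np.degrees(best.x[2]),best.fun
print('col',m1.sum(),fit(m1))
for r in ms[:2]:
    if 280<r['bbox'][0]<360: print('net',r['pixels'].sum(),fit(r['pixels'].astype(float)))
```

```text
[390.3, 182.1, 439.6, 224.3] 0.8
[331.6, 44.5, 373.1, 106.7] 0.78
[285.8, 164.5, 341.5, 193.2] 0.74
col [ 288  168   58   28 1382]
col 1382 (array([0.54606457, 0.27084094, 0.37642558]), np.float64(21.567596869638905), np.float64(168.84313725490196))
net 1131 (array([ 0.443022  ,  0.26782104, -1.74632298]), np.float64(-100.056936506401), np.float64(294.72549019607845))
```

```bash
python3 -m inch '1 -0.25 0 -3 0 0 3; 1 -0.25 0 -8 0 0 3; 1 -0.25 0 -11 0 0 3; 1 -0.25 0 -13 0 0 3; 1 -0.25 0 -15 0 0 3; 1 -0.25 0 -15.8 0 0 3; 1 -0.25 0 -15.8 0 0 3;1 -0.25 0 -15.8 0 0 3'
python3 -m inch '0.5 0 0 0 0 0 0;0.5 0 0 0 0 0 0;0.5 0 0 0 0 0 0;0.5 0 0 0 0 0 0;0.5 0 0 0 0 0 0;0.5 0 0 0 0 0 0' 25
```

```text
t: 16.77
eef_pos: [0.547, 0.271, 0.0447]
ee_rot: [3.135, -0.006, 1.951]
force: [0.1, 0.9, -0.6]
width: 0.0874
t: 17.52
eef_pos: [0.5472, 0.2704, 0.045]
ee_rot: [3.135, -0.006, 1.951]
force: [1.8, -4.4, 4.2]
width: 0.0595
```

```bash
python3 -m inch '0.8 0 0 0 0 0 0;0.8 0 0 0 0 0 0; 0.8 0.02 -0.08 -0.35 0 0 0; 0.8 0.02 -0.08 -0.35 0 0 0; 0.5 0.02 -0.08 -0.35 0 0 0;0.5 0.02 -0.08 -0.35 0 0 0;0.5 0.02 -0.08 -0.35 0 0 0;0.5 0.02 -0.08 -0.35 0 0 0' 25
```

```text
t: 18.52
eef_pos: [0.5474, 0.2701, 0.0416]
ee_rot: [3.134, -0.006, 1.951]
force: [-2.7, 3.3, -0.1]
width: 0.0598
```

```bash
python3 -m inch '0.5 0 0 0.3 0 0 0;0.5 0 0 1 0 0 0;0.5 0 0 3 0 0 0;0.5 0 0 5 0 0 0; 0.5 0 0 5 0 0 0;0.5 0 0 5 0 0 0'
```

```text
t: 19.27
eef_pos: [0.547, 0.2696, 0.091]
ee_rot: [3.135, -0.006, 1.951]
force: [-0.3, 0.1, -2.1]
width: 0.0595
```

```bash
python3 -m inch '0.5 0 0 4 0 0 0; 0.5 -1 -3 8 0 0 -5; 0.5 -3 -6 10 0 0 -10; 0.5 -5 -10 10 0 0 -17; 0.5 -6.5 -14 10 0 0 -24; 0.5 -6.8 -17 10 0 0 -31; 0.5 -6.8 -19.3 8 0 0 -38; 0.5 -6.8 -19.3 6 0 0 -41; 0.5 -6.8 -19.3 4.7 0 0 -41; 0.5 -6.8 -19.3 4.7 0 0 -41; 0.5 -6.8 -19.3 4.7 0 0 -41'
python3 -c "
from h import *
s=telemetry.get_state();print(s['t'],s['eef_pos'],s['ee_rot'],s['force'],s['width'])
W=grab_frame('wrist');save('w8.png',W['pixels']);S=grab_frame('side');save('s8.png',S['pixels'])
import pickle;pickle.dump({k:W[k] for k in W if k!='pixels'},open('w8.pkl','wb'))
a=cv2.resize(W['pixels'][140:290,230:400],None,fx=4,fy=4,interpolation=cv2.INTER_CUBIC)[:,:,:][:, :400] if 0 else cv2.resize(W['pixels'][140:290,230:400],(510,450),interpolation=cv2.INTER_CUBIC)
b=cv2.resize(S['pixels'][150:240,265:323],(290,450),interpolation=cv2.INTER_CUBIC)
b=S['pixels']; b=cv2.resize(b[150:240,275:333],(290,450),interpolation=cv2.INTER_CUBIC)
save('v8.png',np.hstack([a,b]))
e=s['eef_pos'];print('proj tcp',proj(S,e),proj(W,e), proj(S,e+[0,0,.0124]),proj(W,e+[0,0,.0424]),proj(S,[.514,.0655,.1605]))"
```

```text
t: 20.65
eef_pos: [0.4794, 0.077, 0.1384]
ee_rot: [3.135, -0.006, 1.237]
force: [0.1, -0.2, -1.8]
width: 0.0598
20.65 [0.47938235 0.07698555 0.13836047] [ 3.13482645 -0.00594898  1.23654795] [ 0.13726706 -0.15137052 -1.80440293] 0.05976080200007791
proj tcp [312.95671883 207.81605797] [315.29305624 246.55803966] [312.98048557 204.4667562 ] [315.62659028 290.71739443] [305.12869677 192.73028073]
```

View pics/v8.png

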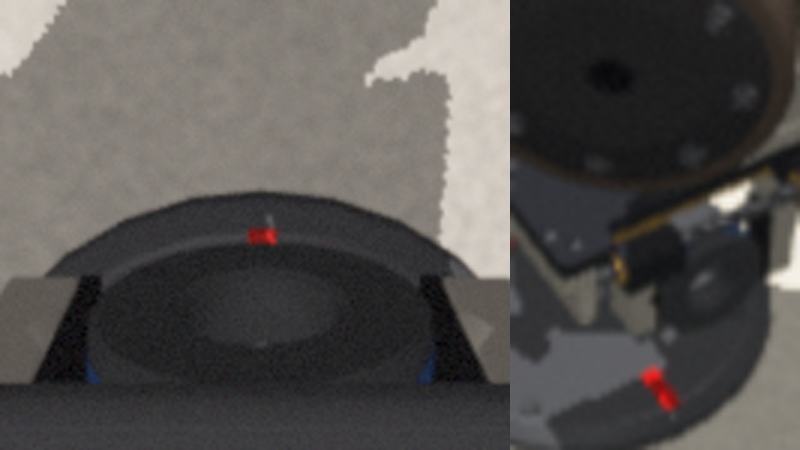

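```bash
python3 -c "
from h import *;import pickle
W=pickle.load(open('w8.pkl','rb'));e=np.array([.47938,.07699,.13836]);h=np.array([np.cos(np.radians(160.8)),np.sin(np.radians(160.8)),0])
print(W['cx'],W['cy'])
g=cv2.cvtColor(cv2.imread('pics/w8.png'),cv2.COLOR_BGR2GRAY).astype(int)
print('col 300:',g[210:232,300],'col335',g[210:232,335],'bore col 318', g[225:270,318])
for c in (.008,.0104,.0124,.0144):
  for off in (.004,.008,.012):
    print(c,off,'bottom row',proj(W,e+h*off+[0,0,c-.03]).round(1),'bore bottom',proj(W,e+h*off+[0,0,c-.014]).round(1),'bore top',proj(W,e+h*off+[0,0,c+.014]).round(1))
"
```

```text
316.3326382295175 196.10323235925526
col 300: [50 47 48 53 50 53 51 54 60 66 63 58 43 31 33 37 39 33 33 35 36 33] col335 [53 53 54 54 56 48 50 50 58 63 59 56 42 38 36 37 37 38 35 34 32 37] bore col 318 [33 36 34 40 43 45 48 48 50 52 54 51 53 57 53 54 55 51 50 52 49 54 54 53
 51 60 56 54 60 62 49 36 35 33 35 41 33 34 32 38 30 33 37 41 36]
0.008 0.004 bottom row [315.2 225.1] bore bottom [315.3 235.7] bore top [315.5 259.3]
0.008 0.008 bottom row [315.2 219.2] bore bottom [315.3 229.3] bore top [315.5 252.1]
0.008 0.012 bottom row [315.2 213.3] bore bottom [315.3 222.9] bore top [315.5 244.7]
0.0104 0.004 bottom row [315.2 226.6] bore bottom [315.3 237.4] bore top [315.5 261.8]
0.0104 0.008 bottom row [315.2 220.6] bore bottom [315.3 231. ] bore top [315.5 254.4]
0.0104 0.012 bottom row [315.2 214.6] bore bottom [315.3 224.5] bore top [315.5 246.9]
0.0124 0.004 bottom row [315.2 227.9] bore bottom [315.3 238.9] bore top [315.5 263.8]
0.0124 0.008 bottom row [315.2 221.8] bore bottom [315.3 232.4] bore top [315.5 256.4]
0.0124 0.012 bottom row [315.2 215.8] bore bottom [315.3 225.9] bore top [315.5 248.8]
0.0144 0.004 bottom row [315.2 229.1] bore bottom [315.3 240.4] bore top [315.5 266. ]
0.0144 0.008 bottom row [315.2 223.1] bore bottom [315.3 233.9] bore top [315.5 258.4]
0.0144 0.012 bottom row [315.2 216.9] bore bottom [315.3 227.3] bore top [315.5 250.8]
```

The gauge sits about 12 mm above the TCP in the hand and is centred on the hook line, with the mark at column 317 and the ring centre at 317. Now inserting. Each short call restarts from the measured pose, which bounds the force.

```bash
python3 -m inch '0.5 0.5 -0.1 0 0 0 0; 0.5 1.2 -0.35 0 0 0 0; 0.5 1.86 -0.57 0 0 0 0; 0.5 1.86 -0.57 0 0 0 0;0.5 1.86 -0.57 0 0 0 0'
python3 -m inch '0.5 0.12 -0.04 0 0 0 0;0.5 0.12 -0.04 0 0 0 0' | grep -E 'pos|force'
python3 -m inch '0.5 0.12 -0.04 0 0 0 0;0.5 0.12 -0.04 0 0 0 0' | grep -E 'pos|force'
python3 -m inch '0.5 0.12 -0.04 0 0 0 0;0.5 0.12 -0.04 0 0 0 0' | grep -E 'pos|force'
```

```text
t: 21.38
eef_pos: [0.4979, 0.0712, 0.1385]
ee_rot: [3.135, -0.006, 1.236]
force: [-0.4, 0.9, -3.2]
width: 0.0592
eef_pos: [0.4991, 0.0708, 0.1385]
force: [0.3, -0.5, -1.9]
eef_pos: [0.5004, 0.0704, 0.1385]
force: [0.2, -0.1, -2.9]
eef_pos: [0.5016, 0.07, 0.1385]
force: [-0.0, -0.2, -2.3]
```

```bash
python3 -m inch '0.5 0.12 -0.04 0 0 0 0;0.5 0.12 -0.04 0 0 0 0' | grep -E 'pos|force'
python3 -m inch '0.5 0.12 -0.04 0 0 0 0;0.5 0.12 -0.04 0 0 0 0' | grep -E 'pos|force'
python3 -m inch '0.5 0.12 -0.04 0 0 0 0;0.5 0.12 -0.04 0 0 0 0' | grep -E 'pos|force'
python3 -m inch '0.5 0.12 -0.04 0 0 0 0;0.5 0.12 -0.04 0 0 0 0' | grep -E 'pos|force'
python3 -m inch '0.5 0.12 -0.04 0 0 0 0;0.5 0.12 -0.04 0 0 0 0' | grep -E 'pos|force'
```

```text
eef_pos: [0.503, 0.0696, 0.1385]
force: [0.0, -0.1, -1.7]
eef_pos: [0.5043, 0.0692, 0.1385]
force: [0.3, -0.2, -2.3]
eef_pos: [0.5055, 0.0688, 0.1385]
force: [-0.2, 0.2, -2.5]
eef_pos: [0.5068, 0.0684, 0.1385]
force: [-0.6, -0.7, -2.5]
eef_pos: [0.5081, 0.068, 0.1385]
force: [1.1, -0.0, -1.7]
```

```bash
python3 -m inch '0.5 0.19 -0.065 0 0 0 0;0.5 0.38 -0.13 0 0 0 0;0.5 0.38 -0.13 0 0 0 0' | grep -E 'pos|force'
python3 -m inch '0.5 0.19 -0.065 0 0 0 0;0.5 0.38 -0.13 0 0 0 0;0.5 0.38 -0.13 0 0 0 0' | grep -E 'pos|force'
python3 -m inch '0.5 0.19 -0.065 0 0 0 0;0.5 0.38 -0.13 0 0 0 0;0.5 0.38 -0.13 0 0 0 0' | grep -E 'pos|force'
python3 -m inch '0.5 0.19 -0.065 0 0 0 0;0.5 0.38 -0.13 0 0 0 0;0.5 0.38 -0.13 0 0 0 0' | grep -E 'pos|force'
```

```text
eef_pos: [0.5121, 0.0666, 0.1384]
force: [-0.6, -0.4, -2.4]
eef_pos: [0.516, 0.0653, 0.1384]
force: [-0.4, -0.1, -2.4]
eef_pos: [0.52, 0.0639, 0.1384]
force: [-0.0, -0.4, -2.5]
eef_pos: [0.5239, 0.0626, 0.1383]
force: [-0.3, -0.3, -1.5]
```

```bash
python3 -m inch '0.5 0.19 -0.065 0 0 0 0;0.5 0.28 -0.1 0 0 0 0;0.5 0.28 -0.1 0 0 0 0' | grep -E 'pos|force'
python3 -m inch '0.5 0.19 -0.065 0 0 0 0;0.5 0.28 -0.1 0 0 0 0;0.5 0.28 -0.1 0 0 0 0' | grep -E 'pos|force'
python3 -m inch '0.5 0 0 -0.3 0 0 0;0.5 0 0 -0.7 0 0 0;0.5 0 0 -1 0 0 0;0.5 0 0 -1.2 0 0 0;0.5 0 0 -1.2 0 0 0' | grep -E 'pos|force|rot'
```

```text
eef_pos: [0.5268, 0.0616, 0.1383]
force: [0.4, 1.5, -2.5]
eef_pos: [0.5297, 0.0605, 0.1383]
force: [0.6, -0.9, -2.0]
eef_pos: [0.5296, 0.0605, 0.1261]
ee_rot: [3.135, -0.006, 1.235]
force: [-0.6, 0.1, -1.7]
```

```bash
python3 -m inch '0.5 0 0 -0.1 0 0 0;0.5 0 0 -0.1 0 0 0' | grep -E 'pos|force'
python3 -m inch '0.5 0 0 -0.1 0 0 0;0.5 0 0 -0.1 0 0 0' | grep -E 'pos|force'
```

```text
eef_pos: [0.5296, 0.0605, 0.1251]
force: [-0.8, 0.2, -1.9]
eef_pos: [0.5295, 0.0604, 0.124]
force: [-0.7, -0.6, -2.7]
```

```bash
python3 -m inch '0.5 0 0 -0.07 0 0 0;0.5 0 0 -0.07 0 0 0' | grep -E 'pos|force'
python3 -m inch '0.5 0 0 -0.07 0 0 0;0.5 0 0 -0.07 0 0 0' | grep -E 'pos|force'
python3 -m inch '0.5 0 0 -0.07 0 0 0;0.5 0 0 -0.07 0 0 0' | grep -E 'pos|force'
```

```text
eef_pos: [0.5295, 0.0604, 0.1232]
force: [-0.5, -1.2, -1.7]
eef_pos: [0.5295, 0.0604, 0.1226]
force: [-0.4, -0.2, -1.6]
eef_pos: [0.5296, 0.0605, 0.1223]
force: [-2.9, -0.2, 3.7]
```

```bash
python3 -m inch '0.5 0.1 -0.03 0.05 0 0 0;0.5 0.1 -0.03 0.05 0 0 0' | grep -E 'pos|force'
python3 -m inch '0.5 0.12 -0.04 0 0 0 0;0.5 0.12 -0.04 0 0 0 0' | grep -E 'pos|force'
python3 -m inch '0.5 0.1 -0.035 0 0 0 0;0.5 0.1 -0.035 0 0 0 0' | grep -E 'pos|force'
```

```text
eef_pos: [0.5307, 0.0601, 0.1226]
force: [0.1, 0.3, -2.6]
eef_pos: [0.5318, 0.0597, 0.1225]
force: [-1.3, -0.0, -0.5]
eef_pos: [0.533, 0.0593, 0.1225]
force: [0.2, -0.5, -0.9]
```

```bash
python3 -m inch '0.5 0.08 -0.03 0 0 0 0;0.5 0.08 -0.03 0 0 0 0' | grep -E 'pos|force'
python3 -m inch '0.5 0.08 -0.03 0 0 0 0;0.5 0.08 -0.03 0 0 0 0' | grep -E 'pos|force'
python3 -m inch '0.5 0.08 -0.03 0 0 0 0;0.5 0.08 -0.03 0 0 0 0' | grep -E 'pos|force'
```

```text
eef_pos: [0.5338, 0.059, 0.1225]
force: [-0.2, 0.7, -0.1]
eef_pos: [0.5347, 0.0587, 0.1225]
force: [-1.4, 0.3, -0.5]
eef_pos: [0.5356, 0.0583, 0.1225]
force: [-0.3, -0.1, -1.0]
```

```bash
python3 -m inch '0.5 0.08 -0.03 0 0 0 0;0.5 0.08 -0.03 0 0 0 0' | grep -E 'pos|force'
python3 -m inch '0.5 0.06 -0.02 0 0 0 0;0.5 0.06 -0.02 0 0 0 0' | grep -E 'pos|force'
python3 -m inch '0.5 0.06 -0.02 0 0 0 0;0.5 0.06 -0.02 0 0 0 0' | grep -E 'pos|force'
```

```text
eef_pos: [0.5365, 0.058, 0.1225]
force: [-1.2, -0.5, -1.0]
eef_pos: [0.537, 0.0579, 0.1225]
force: [-2.1, 1.3, -0.1]
eef_pos: [0.5371, 0.0578, 0.1224]
force: [-5.0, 2.4, 2.2]
```

```bash
python3 -m inch '0.5 -0.02 0.01 0 0 0 0;0.5 -0.02 0.01 0 0 0 0' | grep -E 'pos|force'
python3 -m inch '0.72 0 0 0 0 0 0;0.74 0 0 0 0 0 0;0.78 0 0 0 0 0 0;0.8 0 0 0 0 0 0;0.8 0 0 0 0 0 0'
python3 -c "
from h import *
S=grab_frame('side');save('s9.png',S['pixels']);W=grab_frame('wrist');save('w9.png',W['pixels'])"
```

```text
eef_pos: [0.5369, 0.0578, 0.1224]
force: [-1.7, 2.2, 0.7]
t: 30.62
eef_pos: [0.537, 0.0579, 0.1225]
ee_rot: [3.135, -0.006, 1.235]
force: [0.4, -0.0, -0.2]
width: 0.0699
```

```bash
python3 -m inch '0.8 0 0 0.5 0 0 0;0.8 0 0 1.5 0 0 0;0.8 0 0 2.5 0 0 0' | grep -E 'pos|force'
python3 -m inch '0.8 0 0 3 0 0 0;0.8 0 0 6 0 0 0;0.8 0 0 9 0 0 0;0.8 -3 1 14 0 0 0;0.8 -3 -6 16 0 0 0;0.8 -3 -13 16 0 0 0;0.8 -3 -18 16 0 0 0;0.8 -3 -18 16 0 0 0;0.8 -3 -18 16 0 0 0' | grep -E 'pos|force'
python3 -c "
from h import *
S=grab_frame('side');T=grab_frame('top');save('s10.png',S['pixels']);save('t10.png',T['pixels'])
a=cv2.resize(T['pixels'][125:215,285:365],(400,450),interpolation=cv2.INTER_CUBIC);b=cv2.resize(S['pixels'][150:240,245:325],(400,450),interpolation=cv2.INTER_CUBIC)
save('v10.png',np.hstack([a,b]))"
```

```text
eef_pos: [0.5372, 0.0579, 0.1485]
force: [-0.5, -0.5, -0.7]
eef_pos: [0.507, -0.1225, 0.3089]
force: [0.1, -0.1, 0.0]
```

View pics/v10.png

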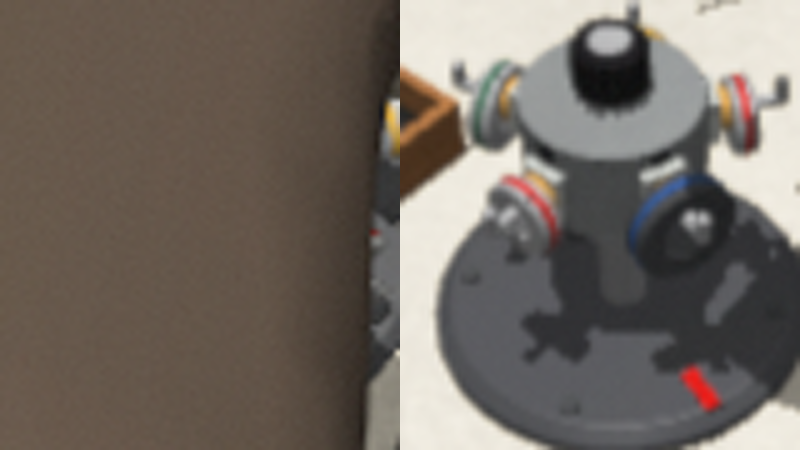

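```bash
python3 -m inch '0.8 0 -6 0 0 0 0;0.8 -3 -12 0 0 0 0;0.8 -6 -18 0 0 0 0;0.8 -10 -24 0 0 0 0;0.8 -14 -30 0 0 0 0;0.8 -18 -36 0 0 0 0;0.8 -22 -42 0 0 0 0;0.8 -25 -46 0 0 0 0;0.8 -25 -46 0 0 0 0;0.8 -25 -46 0 0 0 0' | grep -E 'pos|force|^t'
python3 -c "
from h import *
T=grab_frame('top');S=grab_frame('side');save('t11.png',T['pixels']);save('s11.png',S['pixels'])
a=cv2.resize(T['pixels'][125:215,285:365],(400,450),interpolation=cv2.INTER_CUBIC);b=cv2.resize(T['pixels'][115:250,180:300],(400,450),interpolation=cv2.INTER_CUBIC)
save('v11.png',np.hstack([a,b]))
d=np.abs(S['pixels'].astype(int)-cv2.imread('pics/s10.png')[:,:,::-1])[180:215,285:330].max();print('side change',d)
print(S['pixels'].shape, [ (r['bbox'],round(r['p'],2)) for r in regions_of('side','gauge')[:4]])"
```

```text
t: 33.58
eef_pos: [0.257, -0.5822, 0.3079]
force: [-0.7, 0.5, -0.6]
side change 109
(400, 640, 3) [([195.3, 292.3, 221.6, 315.9], 0.96), ([268.3, 284.9, 285.5, 304.3], 0.88), ([289.4, 186.2, 309.6, 204.0], 0.64), ([254.5, 151.9, 324.8, 199.4], 0.59)]
```

```bash
python3 -c "
from h import *;import pickle
C=pickle.load(open('cal.pkl','rb'));T,S=C['top'],C['side'];ax=np.array([.601,.0355])
for n,f in (('t11',T),('s11',S),('s10',S)):
  p=cv2.imread('pics/%s.png'%n)[:,:,::-1].astype(int)
  m=(p[...,2]>p[...,0]+25); m[:140]=0;m[215:]=0;m[:,:285]=0;m[:,365:]=0
  ys,xs=np.nonzero(m);print(n,len(xs),xs.mean(),ys.mean(),[xs.min(),xs.max(),ys.min(),ys.max()])
  for z in (.155,.16,.164):
    d=atz(f,(xs.mean(),ys.mean()),z)[:2]-ax;print(z,np.hypot(*d).round(4),np.degrees(np.arctan2(d[1],d[0])).round(1))
a=cv2.imread('pics/s10.png').astype(int);b=cv2.imread('pics/s11.png').astype(int);d=np.abs(a-b).max(2)[180:215,285:315];print('diff>40 px',(d>40).sum())
# bystanders before/after in the top view
a=cv2.imread('pics/top0.png').astype(int);b=cv2.imread('pics/t11.png').astype(int)
for k,(l,t,r,bb) in dict(purple=(184,155,212,180),pink=(220,198,240,226),weight=(252,218,287,248),spanner=(208,122,282,142),driver=(420,135,492,190),testb=(430,212,460,240),anvil=(372,247,400,275),vblock=(224,155,260,190)).items():
  print(k,(np.abs(a-b).max(2)[t:bb,l:r]>50).mean().round(3))
"
```

```text
t11 60 319.0833333333333 179.25 [np.int64(308), np.int64(329), np.int64(174), np.int64(187)]
0.155 0.0665 162.3
0.16 0.0677 162.8
0.164 0.0687 163.2
s11 52 297.5769230769231 189.30769230769232 [np.int64(291), np.int64(307), np.int64(184), np.int64(199)]
0.155 0.0675 154.7
0.16 0.072 153.2
0.164 0.0757 152.1
s10 45 296.4222222222222 189.93333333333334 [np.int64(291), np.int64(305), np.int64(185), np.int64(199)]
0.155 0.0683 151.7
0.16 0.073 150.4
0.164 0.0767 149.5
diff>40 px 21
purple 0.0
pink 0.0
weight 0.0
spanner 0.0
driver 0.0
testb 0.0
anvil 0.0
vblock 0.214
```

```bash
python3 -c "
from h import *
s=telemetry.get_state();print(s['t'],s['force'],s['qd'].round(3));print(arm.job_done())"
```

```text
33.725 [ 0.31101989 -0.07817123  1.15393398] [ 0.009 -0.011 -0.     0.001  0.002  0.003]
the job is handed in; nothing more can be done
None
```

The gauge hangs on the free hook over the red mark, pushed back to the collar, and I handed the job in at about 34 s.

**What I did**
- **Carousel:** I turned the knob about 102°. The grip slipped by about 17° on the way, so I gripped harder and turned another 20°. After I let go, the hook stood within about 1° of the mark in the top and side views.
- **Hook height:** I felt the hook's end with closed fingers; the rod axis is at about 144.5 mm.
- **Hanging:** I took the blue-banded gauge from the V-block across its rim and passed it over the hook's end with no contact force showing. I lowered it until the hook took its weight, with a peak of about 6 N. Then I slid it back until the collar resisted at about 5 N, eased off, opened the fingers and lifted away.

**Last checks**
- The side picture shows the gauge hanging on the hook over the mark, and the robot is well clear.
- The gauge's centre is about 68 mm from the axis in the top view. Allowing for the 3–4 mm that view was short on the hook's end, that agrees with 70 mm. The collar is hidden, so "fully back" rests on that and the contact I felt.
- In the top view the look-alike gauges, weight, spanner, driver, test block and anvil are unchanged.

**Checks that disagreed or failed**
- The side view put the blue band at a heading of about 152–155°, against 162–163° from the top view. I put this down to the band being partly hidden there.
- The final top-view crop was refused because the picture limit was reached, so I checked that view by pixel measurements only.

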